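# Change over the craft-room trays

## Task

Painting is over and the bead group comes next. Send the open blue paint tray home by pressing the blue release button on top of its unit, and pull the yellow bead tray out until it locks and stays out by itself. Leave the green tray shut.

Things in the scene. Friction and masses are not known exactly. Their poses are not given: they have to be found in the camera images.
- blue_tray (a joint): Blue tray with lidded paint tubs in a white box unit (150 mm wide, 220 deep, 100 high). Value: m pulled out, 0 = home, locks at 0.108, end stop 0.124. Starts open and locked. Once its blue button has gone down about 5 mm a spring draws it home by itself in about 2 s; the button need not be held.
- yellow_tray (a joint): Yellow tray with wooden beads in a like unit. Value: m pulled out, 0 = home (start), locks at 0.108, end stop 0.124. A spring of 4 to 6 N draws it home and the slides are damped (40 N per m/s), so it runs back if let go before it locks. Pull it 0.112 to 0.122 out and let go: it settles back on the lock at 0.108.
- green_tray (a joint): Green tray with felt pens in a like unit, with its own green button. Value: m pulled out, 0 = home (start). Not part of the job.
- yellow_grip (a point): Point on the centre line of the upright yellow grip on the tray's front, 15 mm below its top, 80 mm above the table. Grip: rounded block 24 mm along x, 20 mm across y, free from 53 to 95 mm height, with 21 mm to the front panel (95 mm high) behind it; sides and front are free. Axes: x points into the unit (pull along -x), y across, z up.
- blue_button (a point): Centre of the top of the blue release button: round cap of 30 mm diameter, top 118 mm above the table when up, in a black collar on the unit's top, 35 mm behind its front edge, on its middle line. Goes straight down 8 mm: 1.8 N to start, 4.6 N fully down; springs up again. Axes: x points to the unit's back, z up.

How it is judged:
By the outcome, as a careful person would: the job done as asked, in the order asked, and still so for the second after the job is handed in, with the robot touching nothing.
It also fails if it takes over 45 s, if anything falls off the work surface, if the arm or the gripper's body presses on something with over 40 N, if the wrist force passes 120 N, or if a joint passes its speed limit or range.

## Robot

A 6-joint arm with a two-finger parallel gripper is mounted at the origin on the work surface. World frame = base frame: x ahead of the robot, y to its left, z up, the work surface at z = 0. Lengths are in mm, angles in degrees, forces in N, time in s.
With the tool pointing down it reaches from about 350 to 850 mm from the base axis. Payload 8.1 kg.
Tool frame: the origin (TCP) lies at the centre of the arm's flange, where the gripper is bolted on; the fingertips stand 173 mm ahead of it and the grasp point (between the pads) lies 155 mm ahead of it; z points along the fingers, y is the line along which they close (so a half turn about z gives the same grasp; the last joint's range is limited). The gripper opens to 85 mm and grips with 20 to 120 N. Pads are 22 mm wide; open, the fingers measure 114 mm over their backs; the gripper's body (76 mm by 85 mm) begins 54 mm behind the grasp point. The pads swing forward as they close: fully open they stand 13 mm farther back than shut.
Start: joints at [-4.893, 7.471, 85.268, -0, 87.261, -4.893], TCP at [600.006, 0.022, 404.692] pointing down, gripper open.
Joint ranges: [-169.43, 169.43], [-51.17, 129.36], [1.28, 143.12], [-76.62, 256.62], [0, 156.53], [-152.29, 152.29]. Speed limits (degrees/s): [136.94, 136.94, 159.86, 180, 180, 180].

## Interface

Orientations are given as [roll, pitch, yaw] about the fixed x, y, z axes, in that order (R = Rz(yaw) Ry(pitch) Rx(roll)).
In Python, from bench import * gives the robot as it stands.
- The arm moves only by the shell command python3 -m jog 'ROWS' [FORCE]. ROWS is text: rows parted by semicolons, each of 7 numbers parted by spaces: the shift along the tool's x, y, z scaled (see below), then the turn, a rotation vector about the tool's x, y, z scaled (see below), then the closure, from -1 (fully open) to 1 (shut). In form: tx ty tz wx wy wz hand; .... A call has 1 to 5 rows; each row shifts and turns the commanded pose from where the row before left it, along the tool's axes as they then stand; what a row does not reach is not made up. The controller multiplies each number of a shift by 0.1 m and each number of a turn by 60 degrees. A row lasts 1/8 s, in which the tool goes at most 62.5 mm and 10.7 degrees, less where a joint would pass 70% of its speed; a pose out of reach is approached as far as the arm can. A call with a number of a shift or a turn outside -1 to 1 is refused whole. A call with a gripper value outside its range is refused whole. The fingers move at their own pace and stop on an object; FORCE is the grip in N (left out, the last holds). Time passes only in rows, so rows that do not move let the fingers close. It gives the time, the measured TCP pose, the force, the opening and the grip force at its end, in the units of the state.
- sense(): the state, without advancing time (a new reading comes with each control period).
- snapshot(name): name is "scene" or "side" or "wrist"; returns a dict with "img" (480x640x3 uint8, red, green, blue), "fx", "fy", "cx", "cy" (pixels), "extrinsics" (4x4, takes a point from camera to world coordinates). Camera axes: x right, y down, z forward; pixel columns grow to the right and rows downward; lengths in mm; the calibration is good to about 2 mm. A picture is of the moment at which its call begins. There is no depth.
- hand_in(): hands the job in; it is judged then, once.
The state is a dict: "time": time; "joint_pos": joint angles; "qd": joint speeds; "joint_efforts": joint torques, N m; "tool_pos": TCP position; "tcp_rot": TCP orientation; "ft_force": force on the tool from outside, world axes, zero at the start; "wrist_torque": the same for the moment, N m; "finger_gap": finger opening in mm; "grip_force": force on a finger pad.
Only numpy, scipy, OpenCV 4.12 (cv2) and the standard library are available. Lean on these libraries where they do the work, as an engineer would, in place of code of your own. Each camera call takes 0.05 s, during which the arm holds its last target. There are 200 camera calls.

## Working session

There is one attempt and no reset: what is moved stays moved. The work goes in short steps, Python scripts to look and compute and a shell command to move; the robot and the scene stay as the last step left them, time stands still between calls to the robot, and variables do not carry over. Pictures are saved under pics/ and viewed, at most 10 in all, crops included, and the job is handed in when it is done.

```bash
mkdir -p pics; ls
python3 - <<'E'
from bench import *
import cv2
s=sense(); print(s)
for n in("scene","side"):
    d=snapshot(n); cv2.imwrite(f"pics/{n}0.png",d["img"][:,:,::-1]); print(n,d["fx"],d["cx"],d["extrinsics"].round(3).tolist() if hasattr(d["extrinsics"],'round') else d["extrinsics"])
E
```

```text
pics
{'time': 0.0, 'joint_pos': array([-4.89412118e+00,  7.51451781e+00,  8.53309447e+01,  8.88224306e-04,
        8.72638733e+01, -4.89430518e+00]), 'qd': array([ 0.00333698,  0.10042603,  0.0874597 , -0.13921129, -0.02157084,
        0.08028417]), 'joint_efforts': array([-1.90700346e-03, -5.69404185e+01, -5.00557995e+01, -2.19391650e-04,
        1.44415747e-02,  7.24149572e-05]), 'tool_pos': array([5.99754103e+02, 3.52552065e-02, 4.03634340e+02]), 'tcp_rot': array([-1.79891139e+02, -1.02121892e-02,  9.00001311e+01]), 'ft_force': array([-0.05234285, -0.68362928,  0.1570773 ]), 'wrist_torque': array([-0.03749826, -0.02150325,  0.05120937]), 'grip_force': 0.0, 'finger_gap': 85.55979315357239}
scene 533.2917349196027 316.75280736038843 [[-0.348, 0.816, -0.461, 991.48], [0.937, 0.302, -0.173, 128.716], [-0.002, -0.493, -0.87, 720.137], [0.0, 0.0, 0.0, 1.0]]
side 436.6565492286845 316.61110185824725 [[0.672, -0.589, 0.448, 334.449], [-0.74, -0.536, 0.406, -288.349], [0.002, -0.605, -0.796, 633.458], [0.0, 0.0, 0.0, 1.0]]
```

View pics/scene0.png

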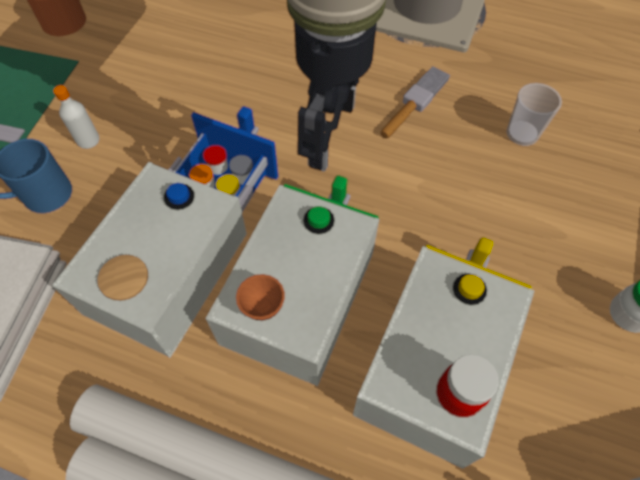

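View pics/side0.png

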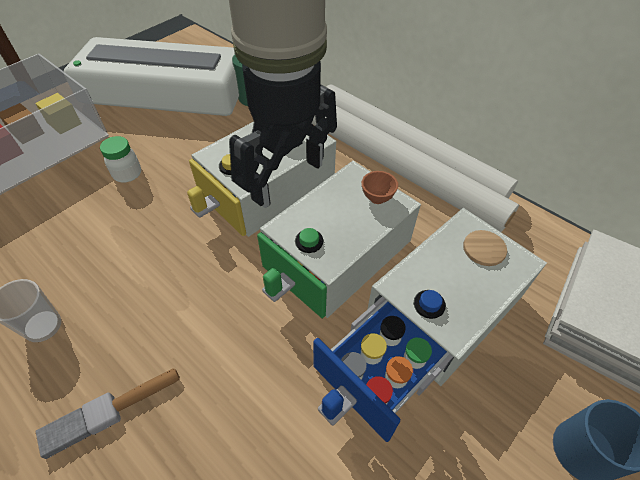

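The scene view shows the blue button at (178,194), the yellow grip at (484,243), the yellow button at (471,288) and the yellow panel's top edge from (428,247) to (531,288). The side view shows the blue button at (430,302) and the yellow grip at (197,198).

```bash
cat > h.py <<'E'
from bench import *
import cv2, numpy as np
def ray(d,u,v,z):
    E=np.array(d["extrinsics"]);r=E[:3,:3]@[(u-d["cx"])/d["fx"],(v-d["cy"])/d["fy"],1]
    o=E[:3,3];return o+r*(z-o[2])/r[2]
def blobs(d,lo,hi,amin=40):
    h=cv2.cvtColor(d["img"],cv2.COLOR_RGB2HSV);m=cv2.inRange(h,lo,hi)
    n,l,s,c=cv2.connectedComponentsWithStats(m)
    return m,l,[(i,s[i].tolist(),c[i].round(1)) for i in range(1,n) if s[i][4]>amin]
Y=((23,150,70),(32,255,255)); B=((105,150,50),(122,255,255))
E
python3 - <<'E'
from h import *
for n in("scene","side"):
    d=snapshot(n)
    for nm,c in(("Y",Y),("B",B)):
        m,l,b=blobs(d,*c)
        for i,s,ce in b: print(n,nm,s,ce,"z118",ray(d,*ce,115).round(0)[:2],"z95",ray(d,*ce,88).round(0)[:2])
d=snapshot("scene")
cv2.imwrite("pics/c1.png",cv2.resize(np.hstack([d["img"][160:230,130:290],d["img"][230:300,400:560]])[:,:,::-1],None,fx=2.5,fy=2.5,interpolation=2))
a,b=ray(d,428,247,95),ray(d,531,288,95);e=b-a;print(a,b,np.linalg.norm(e),np.degrees(np.arctan2(-e[0],e[1])))
a,b=ray(d,428,247,95),ray(d,358,413,100);e=b-a;print(np.linalg.norm(e),np.degrees(np.arctan2(e[1],e[0])))
for p in((152,167),(243,203),(168,325),(58,283)):print(ray(d,*p,100))
for p in((484,243),(483,250)):print(ray(d,*p,95))
E
```

```text
scene Y [216, 175, 23, 19, 343] [227.7 183.8] z118 [ 623. -142.] z95 [ 607. -154.]
scene Y [426, 238, 106, 50, 771] [480.  258.4] z118 [618. 212.] z95 [601. 216.]
scene Y [459, 274, 26, 26, 513] [471.3 286.6] z118 [661. 210.] z95 [646. 214.]
scene B [177, 108, 100, 81, 2776] [232.  142.7] z118 [ 554. -167.] z95 [ 534. -180.]
scene B [166, 184, 24, 21, 401] [177.7 193.8] z118 [ 662. -199.] z95 [ 648. -214.]
side Y [188, 162, 58, 74, 1338] [216.4 200.7] z118 [582. 153.] z95 [595. 176.]
side Y [361, 336, 25, 23, 65] [374.3 351.3] z118 [ 549. -192.] z95 [ 561. -187.]
side B [419, 290, 24, 23, 406] [430.3 300.9] z118 [ 658. -204.] z95 [ 675. -199.]
side B [314, 302, 133, 140, 5340] [373.3 369.8] z118 [ 530. -206.] z95 [ 540. -201.]
side B [322, 390, 21, 30, 454] [332.1 404.1] z118 [ 465. -196.] z95 [ 471. -191.]
[612.33914024 145.97955629  95.        ] [625.17846793 285.36853626  95.        ] 139.97905583809302 -5.26274959937231
241.15806880123225 -4.815775420352148
[ 624.90597663 -264.63124159  100.        ]
[ 636.5017938  -114.31028041  100.        ]
[ 833.52362177 -126.59105352  100.        ]
[ 831.82953882 -286.4257283   100.        ]
[580.14612793 215.1795719   95.        ]
[591.28912719 216.11619877  95.        ]
```

View pics/c1.png

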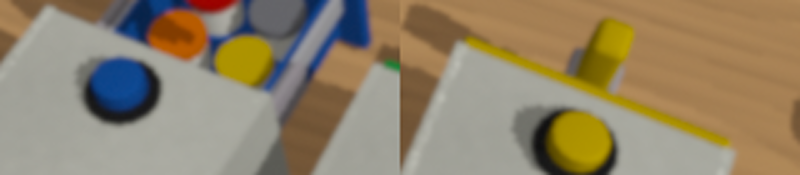

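```bash
python3 -m jog '-0.40 0.12 0.1 0 0 0 1; -0.40 0.12 0.15 0 0 0 1; -0.40 0.12 0.15 0 0 0 1; -0.40 0.12 0.15 0 0 0 1; -0.42 0.12 0.15 0 0 0 1' 60; python3 -m jog '0 0 0 0 0 0 1;0 0 0 0 0 0 1;0 0 0 0 0 0 1'
python3 - <<'E'
from h import *
s=sense();print(s["tool_pos"],s["tcp_rot"],s["ft_force"],s["finger_gap"])
d=snapshot("wrist");E=np.array(d["extrinsics"]);print(E.round(2).tolist())
cv2.imwrite("pics/w1.png",d["img"][:,:,::-1])
for i,st,c in blobs(d,*B)[2]:print(st,c,ray(d,*c,117))
E
```

```text
time: 0.88
tool_pos: [660.3, -203.2, 334.0]
tcp_rot: [-180.0, -0.0, 90.0]
ft_force: [0.9, 1.0, 0.0]
finger_gap: 0.3
grip_force: 0.0
time: 1.25
tool_pos: [660.2, -200.9, 335.5]
tcp_rot: [179.9, 0.0, 90.1]
ft_force: [0.5, 0.7, -0.0]
finger_gap: 0.3
grip_force: 0.0
[ 660.17746049 -200.9455061   335.49327332] [1.79943791e+02 6.64455070e-03 9.00640326e+01] [ 0.48530559  0.66412313 -0.02906781] 0.2719480412079602
[[1.0, 0.0, 0.0, 659.76], [0.0, -0.96, -0.27, -131.37], [0.0, 0.27, -0.96, 303.96], [0.0, 0.0, 0.0, 1.0]]
[0, 114, 260, 227, 23114] [125.6 221.8] [ 557.28652714 -174.32810196  117.        ]
[287, 239, 54, 49, 1983] [313.6 262.5] [ 658.68349535 -197.50504885  117.        ]
```

View pics/w1.png

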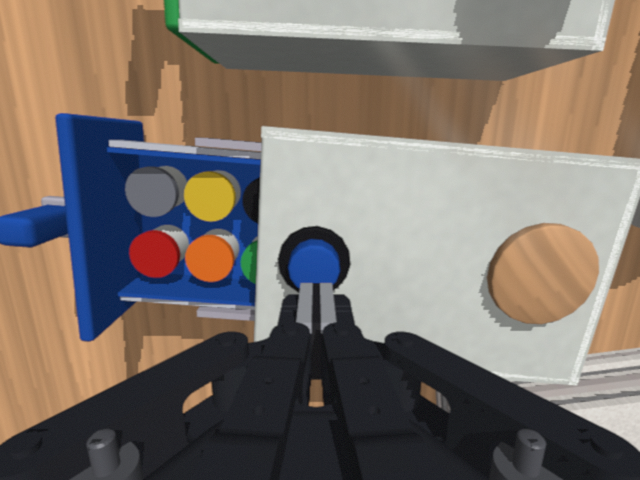

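The wrist view shows the blue cap centred near (314,265) with the shut fingertips right above it, so I can press straight down.

```bash
python3 -m jog '0 0 0.2 0 0 0 1;0 0 0.2 0 0 0 1;0 0 0 0 0 0 1'; python3 -m jog '0 0 0.04 0 0 0 1;0 0 0.04 0 0 0 1;0 0 0.03 0 0 0 1;0 0 0.0 0 0 0 1'
```

```text
time: 1.68
tool_pos: [658.8, -201.3, 290.5]
tcp_rot: [-179.7, -0.1, 90.0]
ft_force: [-0.7, 0.0, -0.7]
finger_gap: -0.2
grip_force: 0.0
time: 2.17
tool_pos: [660.3, -202.2, 284.4]
tcp_rot: [179.9, 0.0, 90.0]
ft_force: [-0.6, -0.1, 3.7]
finger_gap: 0.2
grip_force: 2.0
```

```bash
python3 -m jog '0 0 0.015 0 0 0 1;0 0 0 0 0 0 1'; python3 -m jog '0 0 -0.25 0 0 0 1;0 0 -0.25 0 0 0 1;0 0 -0.3 0 0 0 1;0 0 0 0 0 0 1;0 0 0 0 0 0 1'
python3 - <<'E'
from h import *
d=snapshot("side")
for i,st,c in blobs(d,*B)[2]:print(st,c,ray(d,*c,90))
E
```

```text
time: 2.42
tool_pos: [660.2, -202.1, 283.4]
tcp_rot: [179.9, 0.0, 90.0]
ft_force: [-1.9, 0.8, 7.3]
finger_gap: 0.3
grip_force: 4.1
time: 3.05
tool_pos: [659.8, -201.9, 361.0]
tcp_rot: [-179.9, -0.0, 90.0]
ft_force: [-0.3, -0.6, 0.4]
finger_gap: -0.1
grip_force: 0.0
[364, 291, 91, 96, 3450] [405.8 340.2] [ 600.60921095 -208.92882081   90.        ]
[419, 290, 24, 23, 406] [430.3 300.8] [ 673.6418868  -199.70844857   90.        ]
```

```bash
python3 -m jog '0.52 -0.1 0 0 0 0 0;0.52 -0.1 0 0 0 0 -0.5;0.52 -0.1 0 0 0 0 -1;0.52 -0.1 0 0 0 0 -1;0.52 -0.1 0 0 0 0 -1'; python3 -m jog '0.52 -0.1 0 0 0 0 -1;0.52 -0.1 0 0 0 0 -1;0.52 -0.1 0 0 0 0 -1;0 0 0 0 0 -0.17 -1;0 0 0 0 0 -0.17 -1' | tail -5;python3 -m jog '0 0 0 0 0 -0.17 -1;0 0 0 0 0 -0.17 -1;0 0 0 0 0 -0.17 -1;0 0 0 0 0 -0.17 -1;0 0 0 0 0 -0.17 -1';python3 -m jog '0 0 0 0 0 -0.17 -1;0 0 0 0 0 -0.05 -1;0 0 0 0 0 0 -1'
python3 - <<'E'
from h import *
s=sense();print(s["tool_pos"],s["tcp_rot"],s["joint_pos"])
d=snapshot("side")
for i,st,c in blobs(d,*B)[2]:print(st,c,ray(d,*c,90))
d=snapshot("wrist");print(np.array(d["extrinsics"]).round(2).tolist())
cv2.imwrite("pics/w2.png",d["img"][:,:,::-1])
for i,st,c in blobs(d,*Y)[2]:print(st,c,ray(d,*c,95))
E
```

```text
time: 3.72
tool_pos: [609.0, 59.6, 360.3]
tcp_rot: [-179.8, -0.0, 90.0]
ft_force: [0.5, 0.9, 0.9]
finger_gap: 85.1
grip_force: 0.0
tool_pos: [579.2, 215.0, 360.1]
tcp_rot: [-179.8, -0.0, 110.8]
ft_force: [0.3, -0.0, 1.0]
finger_gap: 85.4
grip_force: 0.0
time: 4.97
tool_pos: [579.5, 213.9, 360.2]
tcp_rot: [-179.9, -0.1, 161.7]
ft_force: [-0.4, -0.4, -0.5]
finger_gap: 85.6
grip_force: 0.0
time: 5.35
tool_pos: [579.6, 213.9, 360.5]
tcp_rot: [-179.9, -0.1, 174.6]
ft_force: [0.1, 0.5, 0.0]
finger_gap: 85.6
grip_force: 0.0
[579.60923052 213.91063909 360.46002789] [-1.79944469e+02 -1.41000067e-01  1.74572099e+02] [ 1.55039051e+01  1.16050342e+01  8.53116442e+01 -1.50354677e-03
  8.32348553e+01 -6.90680832e+01]
[241, 25, 8, 32, 56] [244.9  37.5] [988.99302103 541.11370798  90.        ]
[247, 28, 7, 33, 125] [250.1  43.7] [977.83741287 510.26900363  90.        ]
[364, 291, 91, 96, 3454] [405.7 340.2] [ 600.51910685 -208.82980106   90.        ]
[419, 290, 24, 23, 407] [430.3 300.8] [ 673.6418868  -199.70844857   90.        ]
[[0.1, 0.96, 0.27, 510.47], [1.0, -0.09, -0.03, 221.0], [0.0, 0.27, -0.96, 329.37], [0.0, 0.0, 0.0, 1.0]]
[308, 215, 27, 43, 1043] [320.7 237. ] [574.49053804 218.21551942  95.        ]
[221, 252, 200, 50, 8089] [320.4 278.7] [604.92535699 215.18804252  95.        ]
[301, 335, 43, 44, 1533] [321.9 356.3] [667.59223613 210.5167229   95.        ]
```

View pics/w2.png

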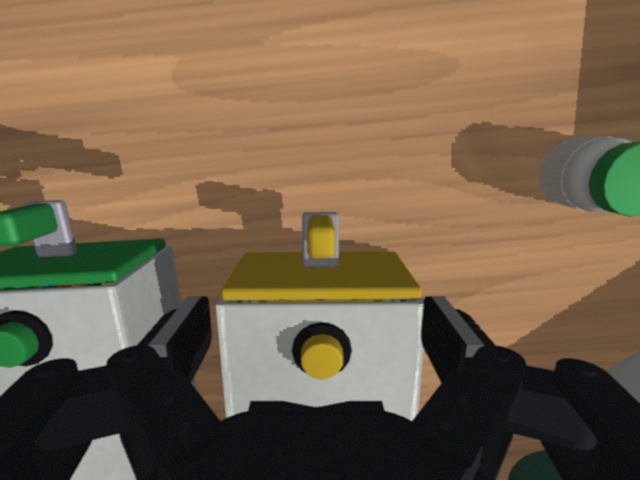

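The wrist view shows the yellow grip at (321,237), centred between the open fingers, with the panel behind it at rows 252–302. I'll check the blue tray before going on.

Run:
```python
from h import *
d=snapshot("side")
cv2.imwrite("pics/s2.png",cv2.resize(d["img"][120:460,180:580][:,:,::-1],None,fx=1.5,fy=1.5))
```

```text
(no output)
```

View pics/s2.png

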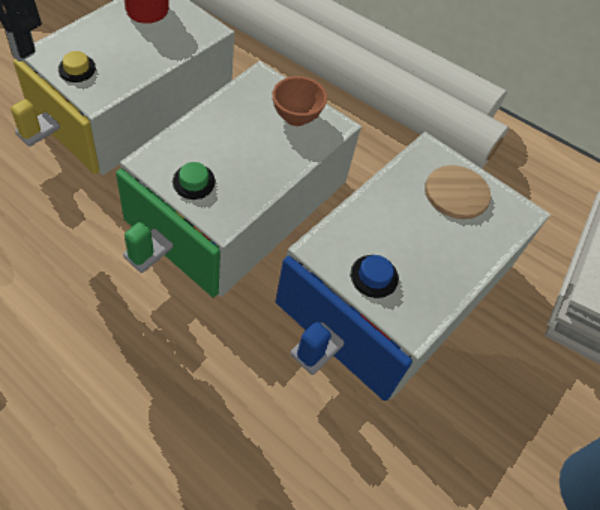

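The blue panel at (345,330) in the crop now sits on its unit front like the green one, so it has gone home. I'll go down on the yellow grip.

```bash
python3 -m jog '-0.015 0.035 0.3 0 0 0 -1;0 0 0.3 0 0 0 -1;0 0 0.3 0 0 0 -1;0 0 0.3 0 0 0 -1;0 0 0.05 0 0 0 -1'; python3 -m jog '0 0 0 0 0 0 -0.3;0 0 0 0 0 0 0.2;0 0 0 0 0 0 1;0 0 0 0 0 0 1;0 0 0 0 0 0 1' 50
```

```text
time: 6.12
tool_pos: [580.5, 217.0, 234.2]
tcp_rot: [-179.9, -0.3, 174.6]
ft_force: [0.5, -0.2, 1.1]
finger_gap: 85.4
grip_force: 0.0
time: 6.75
tool_pos: [582.2, 217.1, 238.6]
tcp_rot: [-180.0, 0.1, 174.6]
ft_force: [-1.9, -3.3, 6.3]
finger_gap: 19.0
grip_force: 49.8
```

```bash
python3 -m jog '0.1 0 0 0 0 0 1;0.2 0 0 0 0 0 1;0.2 0 0 0 0 0 1;0.2 0 0 0 0 0 1;0.2 0 0 0 0 0 1'; python3 -m jog '0.15 0 0 0 0 0 1;0.1 0 0 0 0 0 1;0 0 0 0 0 0 1;0 0 0 0 0 0 1'
```

```text
time: 7.38
tool_pos: [493.6, 225.0, 238.6]
tcp_rot: [-180.0, 0.4, 174.6]
ft_force: [14.0, -6.9, -1.6]
finger_gap: 19.2
grip_force: 51.4
time: 7.88
tool_pos: [468.4, 227.3, 238.5]
tcp_rot: [-179.9, 0.2, 174.6]
ft_force: [3.9, -8.4, 3.2]
finger_gap: 18.8
grip_force: 52.9
```

```bash
python3 -m jog '0.03 0 0 0 0 0 1;0 0 0 0 0 0 1;0 0 0 0 0 0 1'; python3 -m jog '0 0 0 0 0 0 0.6;0 0 0 0 0 0 0.2;0 0 0 0 0 0 -1;0 0 0 0 0 0 -1;0 0 0 0 0 0 -1'; python3 -m jog '0 0 -0.2 0 0 0 -1;0 0 -0.4 0 0 0 -1;0 0 -0.4 0 0 0 -1;0 0 -0.4 0 0 0 -1;0 0 -0.2 0 0 0 -1'; python3 -m jog '0 0 0 0 0 0 -1;0 0 0 0 0 0 -1;0 0 0 0 0 0 -1;0 0 0 0 0 0 -1;0 0 0 0 0 0 -1'|head -2
python3 - <<'E'
from h import *
d=snapshot("scene");cv2.imwrite("pics/f1.png",d["img"][:,:,::-1])
d=snapshot("side");cv2.imwrite("pics/f2.png",d["img"][:,:,::-1])
E
```

```text
time: 8.25
tool_pos: [465.5, 227.6, 238.5]
tcp_rot: [-179.9, 0.2, 174.6]
ft_force: [5.5, -8.0, 3.7]
finger_gap: 19.3
grip_force: 53.0
time: 8.88
tool_pos: [464.2, 228.6, 237.1]
tcp_rot: [180.0, -0.0, 174.6]
ft_force: [-0.4, 0.7, -0.5]
finger_gap: 85.1
grip_force: 0.0
time: 9.5
tool_pos: [464.7, 228.7, 399.8]
tcp_rot: [179.9, 0.2, 174.6]
ft_force: [0.8, -0.0, -0.4]
finger_gap: 85.3
grip_force: 0.0
time: 10.12
tool_pos: [464.3, 228.4, 396.7]
```

View pics/f1.png

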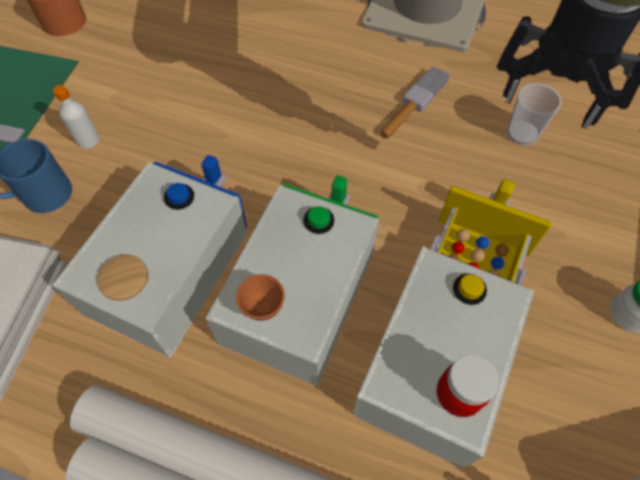

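View pics/f2.png

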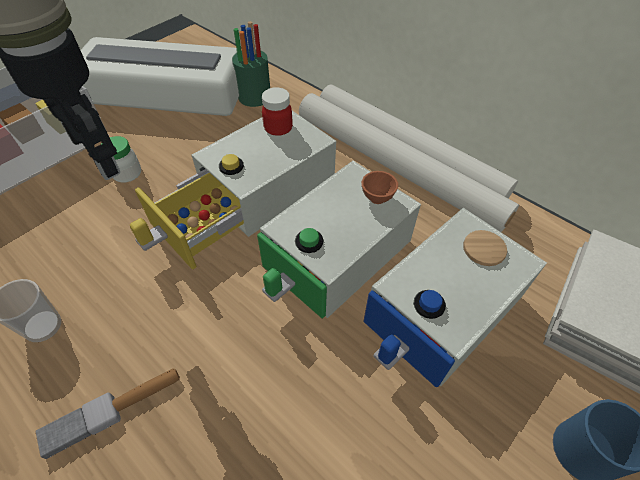

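The yellow tray is out (grip at (506,190) in the scene view), and blue and green are shut. I'll measure once over a second to be sure it holds.

```bash
cat > m.py <<'E'
from h import *
d=snapshot("side");print(sense()["time"],[ (s,c) for i,s,c in blobs(d,*Y,200)[2]])
d=snapshot("scene");g0=ray(d,485.2,244.8,95);g=ray(d,507,187,95);print(g0,g,np.linalg.norm(g-g0))
print(blobs(d,*B,20)[2])
E
python3 m.py; python3 -m jog '0 0 0 0 0 0 -1;0 0 0 0 0 0 -1;0 0 0 0 0 0 -1;0 0 0 0 0 0 -1;0 0 0 0 0 0 -1'; python3 m.py
```

```text
10.275 [([135, 173, 109, 96, 2817], array([190.1, 214.1])), ([130, 219, 23, 26, 290], array([142.4, 233.5]))]
[582.34746393 217.25887936  95.        ] [477.21781673 227.29832534  95.        ] 105.60792202514732
[(1, [155, 156, 85, 41, 528], array([206.8, 173. ])), (2, [166, 184, 24, 21, 400], array([177.8, 193.8])), (3, [477, 238, 12, 10, 93], array([482.5, 242.3])), (4, [492, 258, 11, 11, 95], array([497.1, 262.7]))]
time: 10.95
tool_pos: [464.4, 228.5, 397.2]
tcp_rot: [-180.0, 0.0, 174.6]
ft_force: [0.1, -0.2, -0.1]
finger_gap: 85.7
grip_force: 0.0
11.0 [([135, 173, 109, 96, 2809], array([190.1, 214.1])), ([130, 219, 23, 26, 291], array([142.4, 233.5]))]
[582.34746393 217.25887936  95.        ] [477.21781673 227.29832534  95.        ] 105.60792202514732
[(1, [155, 156, 85, 41, 528], array([206.8, 173. ])), (2, [166, 184, 24, 21, 403], array([177.8, 193.8])), (3, [477, 238, 12, 10, 93], array([482.5, 242.3])), (4, [492, 258, 11, 11, 95], array([497.1, 262.7]))]
```

```bash
python3 -c "
from bench import *
print(hand_in())"
```

```text
the job is handed in; nothing more can be done
None
```

I pressed the blue button and the blue tray went home. I then pulled the yellow tray out until it locked (about 106 mm by camera, not moving after release), left the green tray shut, and handed in at about 11 s with the arm clear.

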